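# Sweep loose vials into a loading pen with a straightedge

## Task

Pick up the aluminium straightedge by its upright tab and, with the flat front face of its blade, push the four small amber vials together as one group into the three-sided steel pen, none of them ahead of the rest on its own, until all four stand upright and wholly inside. Then back the straightedge out and leave it standing on its foot on the worktop in front of the pen's mouth, wholly clear of the pen. Do not touch the vials with the gripper or tip any over, and leave the little carton and the white cup where they stand.

Things in the scene. Friction and masses are not known exactly. Their poses are not given: they have to be found in the camera images.
- straightedge_grip (a point): centre of the upright tab of the loose 250 g aluminium straightedge, 70 mm above its underside. x points out of the blade's flat front (pushing) face, which is 16 mm ahead; y along the blade; z up. Tab 12 mm thick (x), 50 wide (y), top 90 mm up. Blade 160 long, 32 high, 5 thick; flat foot 4 thick from the face to 40 mm behind it. Starts standing on its foot, right of the vials
- straightedge_end_left (a point): the left (+y) end of the blade's front face, at its lower edge, 80 mm from the blade's middle; axes as straightedge_grip
- straightedge_end_right (a point): the right (-y) end of the blade's front face, at its lower edge, 80 mm from the blade's middle; axes as straightedge_grip
- pen: fixed three-sided pen of steel rails 6 mm thick, 30 high, no floor; inside 190 wide, 90 deep. Origin on the worktop mid-mouth (on the line between the free ends of the side rails); x points into the pen, square to the back fence (inner face at x = +90 mm); y along the mouth (rails' inner faces at y = +-95 mm); z up. The mouth faces roughly to the robot's right
- vial_1: one of four alike squat amber glass vials with black cap, standing upright: diameter 26 mm, 38 mm tall, 20 to 45 g; origin at the centre of its underside, z up. They stand scattered before the pen's mouth, centres within 60 mm of the pen's middle line and 80 to 230 mm before the mouth
- vial_2: one of four alike squat amber glass vials with black cap, standing upright: diameter 26 mm, 38 mm tall, 20 to 45 g; origin at the centre of its underside, z up. They stand scattered before the pen's mouth, centres within 60 mm of the pen's middle line and 80 to 230 mm before the mouth
- vial_3: one of four alike squat amber glass vials with black cap, standing upright: diameter 26 mm, 38 mm tall, 20 to 45 g; origin at the centre of its underside, z up. They stand scattered before the pen's mouth, centres within 60 mm of the pen's middle line and 80 to 230 mm before the mouth
- vial_4: one of four alike squat amber glass vials with black cap, standing upright: diameter 26 mm, 38 mm tall, 20 to 45 g; origin at the centre of its underside, z up. They stand scattered before the pen's mouth, centres within 60 mm of the pen's middle line and 80 to 230 mm before the mouth
- carton: bystander: small white folding carton 32x46x62 mm beside the lane (loose, far side), at least 110 mm from the pen's middle line; origin at the centre of its underside
- cup: bystander: small white cup standing upside down, 31 mm across and 32 mm high, beside the lane (loose, near side), at least 110 mm from the pen's middle line; origin at the centre of its underside
Mind the look-alikes: they are no part of the job. What is shaped like the part that bears straightedge_grip but purple is not meant.

How it is judged:
On the way, in this order (a step that is already met when the one before it is completed fails the run):
1. with the straightedge held, all four vials are gathered ahead of the blade's front face (centres at most 79 mm from it), and none has yet crossed the pen's mouth (contact force between the fingers and straightedge above 0.5 N and x of vial_1 in the frame of straightedge_grip between 0.02 and 0.095 m and y of vial_1 in the frame of straightedge_grip between -0.085 and 0.085 m and x of each of vial_1, vial_2, vial_3, vial_4 in the frame of pen below -0.013 m and x of vial_2 in the frame of straightedge_grip between 0.02 and 0.095 m and y of vial_2 in the frame of straightedge_grip between -0.085 and 0.085 m and x of vial_3 in the frame of straightedge_grip between 0.02 and 0.095 m and y of vial_3 in the frame of straightedge_grip between -0.085 and 0.085 m and x of vial_4 in the frame of straightedge_grip between 0.02 and 0.095 m and y of vial_4 in the frame of straightedge_grip between -0.085 and 0.085 m), for 0.2 s.
2. all four vials stand upright wholly inside the pen, the straightedge still held (x of vial_1 in the frame of pen between 0.012 and 0.085 m and y of vial_1 in the frame of pen between -0.09 and 0.09 m and angle between each of vial_1, vial_2, vial_3, vial_4's own z axis and vertical below 0.15 rad and height (world z) of each of vial_1, vial_2, vial_3, vial_4 below 0.01 m and x of vial_2 in the frame of pen between 0.012 and 0.085 m and y of vial_2 in the frame of pen between -0.09 and 0.09 m and x of vial_3 in the frame of pen between 0.012 and 0.085 m and y of vial_3 in the frame of pen between -0.09 and 0.09 m and x of vial_4 in the frame of pen between 0.012 and 0.085 m and y of vial_4 in the frame of pen between -0.09 and 0.09 m and contact force between the fingers and straightedge above 0.5 N), for 0.2 s.
At the end, for the whole second after the job is handed in: All four vials at rest, upright (0.15 rad) and wholly inside the pen (centres 12 mm or more past the mouth, between the rails); the straightedge released, standing on its foot on the worktop in front of the mouth, grip point 25 mm or more before it, both blade ends outside (x of vial_1 in the frame of pen between 0.012 and 0.085 m and y of vial_1 in the frame of pen between -0.09 and 0.09 m and angle between each of vial_1, vial_2, vial_3, vial_4's own z axis and vertical below 0.15 rad and height (world z) of each of vial_1, vial_2, vial_3, vial_4 below 0.01 m and x of vial_2 in the frame of pen between 0.012 and 0.085 m and y of vial_2 in the frame of pen between -0.09 and 0.09 m and x of vial_3 in the frame of pen between 0.012 and 0.085 m and y of vial_3 in the frame of pen between -0.09 and 0.09 m and x of vial_4 in the frame of pen between 0.012 and 0.085 m and y of vial_4 in the frame of pen between -0.09 and 0.09 m and x of straightedge_grip in the frame of pen below -0.025 m and x of each of straightedge_end_left, straightedge_end_right in the frame of pen below 0 m and height (world z) of straightedge_grip below 0.08 m and angle between straightedge_grip's own z axis and vertical below 0.1 rad and contact force between the fingers and straightedge below 0.1 N and linear speed of each of vial_1, vial_2, vial_3, vial_4 below 0.02 m/s); the robot touches nothing.
It fails at once if a vial is tipped over (angle between any of vial_1, vial_2, vial_3, vial_4's own z axis and vertical above 0.6 rad).
It fails at once if the gripper's fingers touch a vial (contact force between the fingers and vial_1 above 0.5 N or contact force between the fingers and vial_2 above 0.5 N or contact force between the fingers and vial_3 above 0.5 N or contact force between the fingers and vial_4 above 0.5 N).
It fails at once if the carton or the cup is moved by more than 20 mm (distance of any of carton, cup from where it was at the start of the episode above 0.02 m).
It also fails if it takes over 48 s, if anything falls off the work surface, if the arm or the gripper's body presses on something with over 40 N, if the wrist force passes 120 N, or if a joint passes its speed limit or range.

## Robot

A 6-joint arm with a two-finger parallel gripper is mounted at the origin on a cart in front of the work surface, level with it; the furniture and walls round the work are solid. World frame = base frame: x ahead of the robot, y to its left, z up, the work surface at z = 0. Lengths are in m, angles in rad, forces in N, time in s.
With the tool pointing down it reaches from about 0.225 to 0.875 m from the base axis. Payload 3.4 kg.
Tool frame: the origin (TCP) lies at the very end of the fingers, on their centre line; the grasp point (between the pads) lies 19 mm behind it (manip.pinch_z is the distance from the TCP to the grasp point, in m); z points along the fingers, y is the line along which they close (so a half turn about z gives the same grasp; the last joint's range is limited). The gripper opens to 85 mm and grips with 20 to 120 N. Pads are 22 mm wide; open, the fingers measure 114 mm over their backs; the gripper's body (76 mm by 85 mm) begins 54 mm behind the grasp point. The pads swing forward as they close: fully open they stand 13 mm farther back than shut.
Start: joints at [1.16, 0.276, 1.505, -0, 1.361, -0.121], TCP at [0.164, 0.551, 0.231] pointing down, gripper open.
Joint ranges: [-2.89, 2.89], [-0.75, 2.08], [0.22, 2.7], [-1.18, 4.32], [0.11, 2.71], [-2.7, 2.7]. Speed limits (rad/s): [2.57, 2.57, 3.14, 3.14, 3.14, 3.14].

## Interface

Orientations are given as a unit quaternion [w, x, y, z].
In Python, from rig import manip gives the robot as it stands. The module is installed in compiled form; this text tells all that it offers.
- The arm moves only by the shell command python3 -m jog 'ROWS' [FORCE]. ROWS is JSON, a list of rows, each an object of numbers: "dx", "dy", "dz": the shift along the tool's x, y, z each as a share of 25 cm, from -1 to 1; "ax", "ay", "az": the turn, a rotation vector about the tool's x, y, z each as a share of 90 degrees, from -1 to 1; "grip": the opening, from -1 (shut) to 1 (fully open), so that 0 is half open. A call has 1 to 5 rows; each row is the pose to reach, as a shift and turn from the pose commanded when the call began, along the tool's axes at that moment; what a row does not reach only later rows make up. A row lasts 1/12 s, in which the tool goes at most 41.7 mm and 7.16 degrees, less where a joint would pass 70% of its speed; a pose out of reach is approached as far as the arm can. A call with a number of a shift or a turn outside -1 to 1 is refused whole. A call with a gripper value outside its range is refused whole. The fingers move at their own pace and stop on an object; FORCE is the grip in N (left out, the last holds). Time passes only in rows, so rows that repeat a pose let the fingers close. It gives the time, the measured TCP pose, the force, the opening and the grip force at its end, in the units of the state.
- manip.get_state(): the state, without advancing time (a new reading comes with each control period).
- manip.get_image(name): name is "scene" or "top"; returns a dict with "img" (420x560x3 uint8, red, green, blue), "mtx" (3x3 intrinsics, pixels), "world_to_cam" (4x4, takes a point from world to camera coordinates). Camera axes: x right, y down, z forward; pixel columns grow to the right and rows downward; lengths in m; the calibration is good to about 2 mm. A picture is of the moment at which its call begins. There is no depth.
- manip.sign_off(): hands the job in; it is judged then, once.
The state is a dict: "clock": time; "qpos": joint angles; "qd": joint speeds; "effort": joint torques, N m; "position": TCP position; "ee_rot": TCP orientation; "contact_force": force on the tool from outside, world axes, zero at the start; "moment": the same for the moment, N m; "width": finger opening in m; "gripper_force": force on a finger pad.
Only numpy, scipy, OpenCV 4.12 (cv2) and the standard library are available. Lean on these libraries where they do the work, as an engineer would, in place of code of your own. Each camera call takes 0.05 s, during which the arm holds its last target. There are 200 camera calls.

## Working session

There is one attempt and no reset: what is moved stays moved. The work goes in short steps, Python scripts to look and compute and a shell command to move; the robot and the scene stay as the last step left them, time stands still between calls to the robot, and variables do not carry over. Pictures are saved under pics/ and viewed, at most 11 in all, crops included, and the job is handed in when it is done.

```bash
mkdir -p pics; python3 - <<'E'
from rig import manip
import cv2,pickle
d={}
for n in("scene","top"):
    r=manip.get_image(n);d[n]=r
    cv2.imwrite(f"pics/{n}0.png",cv2.resize(r["img"][:,:,::-1],(784,588),interpolation=cv2.INTER_CUBIC))
    print(n,r["mtx"].tolist(),r["world_to_cam"].round(4).tolist())
pickle.dump(d,open("d0.pkl","wb"))
print(manip.get_state(),manip.pinch_z)
E
```

```text
scene [[389.8245974934996, 0.0, 275.935223170343], [0.0, 389.8245974934996, 207.4486045439621], [0.0, 0.0, 1.0]] [[-0.7554, -0.6548, 0.0245, 0.296], [-0.3376, 0.3569, -0.871, 0.3359], [0.5616, -0.6663, -0.4907, 0.7136], [0.0, 0.0, 0.0, 1.0]]
top [[436.04777800483873, 0.0, 280.8029299639667], [0.0, 436.04777800483873, 215.45157466937687], [0.0, 0.0, 1.0]] [[-0.0171, -0.9998, 0.004, -0.2028], [-0.9948, 0.0166, -0.1004, 0.5996], [0.1003, -0.0057, -0.9949, 1.2707], [0.0, 0.0, 0.0, 1.0]]
{'clock': 0.1, 'qpos': array([ 1.15999614e+00,  2.76510425e-01,  1.50597383e+00,  4.03794629e-05,
        1.36068772e+00, -1.20976260e-01]), 'qd': array([ 0.0004832 , -0.00098751, -0.00385151,  0.00117717, -0.00076039,
       -0.00217839]), 'effort': array([ 3.74537398e-03, -4.17695582e+01, -2.46406692e+01,  1.70373614e-04,
        5.76220220e-03,  4.68399924e-05]), 'position': array([0.16412291, 0.55061061, 0.2305514 ]), 'ee_rot': array([-2.26544517e-04,  1.44409455e-01,  9.89517703e-01, -7.56722494e-04]), 'contact_force': array([-0.78555188,  0.43981331,  0.48769197]), 'moment': array([-0.03836039, -0.02015302,  0.02203022]), 'gripper_force': 0.0, 'width': 0.08543182242337957} 0.0187
```

View pics/scene0.png

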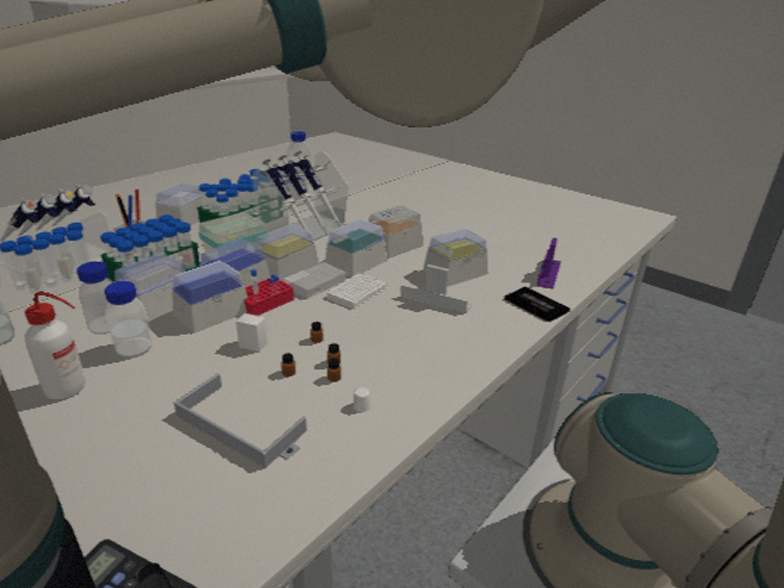

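View pics/top0.png

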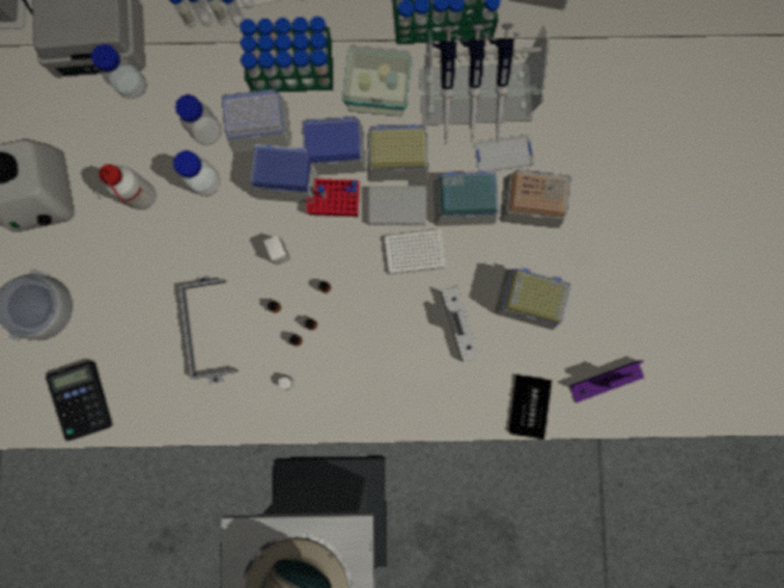

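The scene view shows the vials at about (288–334, 330–372), the pen at (240, 425) and the straightedge at (435, 290). The top view shows the pen at (205, 330), the vials at (275–325, 287–340), the straightedge at (458, 323), the carton at (275, 248) and the cup at (285, 382). The purple look-alike is at (607, 380). I'll enlarge the top view.

```bash
python3 - <<'E'
import cv2,pickle
d=pickle.load(open("d0.pkl","rb"))["top"]["img"][:,:,::-1]
a=cv2.resize(d[165:290,115:275],(800,625),interpolation=cv2.INTER_CUBIC)[:600]
cv2.imwrite("pics/c1.png",a)
b=cv2.resize(d[195:265,295:355],None,fx=8,fy=8,interpolation=cv2.INTER_CUBIC)
cv2.imwrite("pics/c2.png",b)
E
```

```text
(no output)
```

View pics/c1.png

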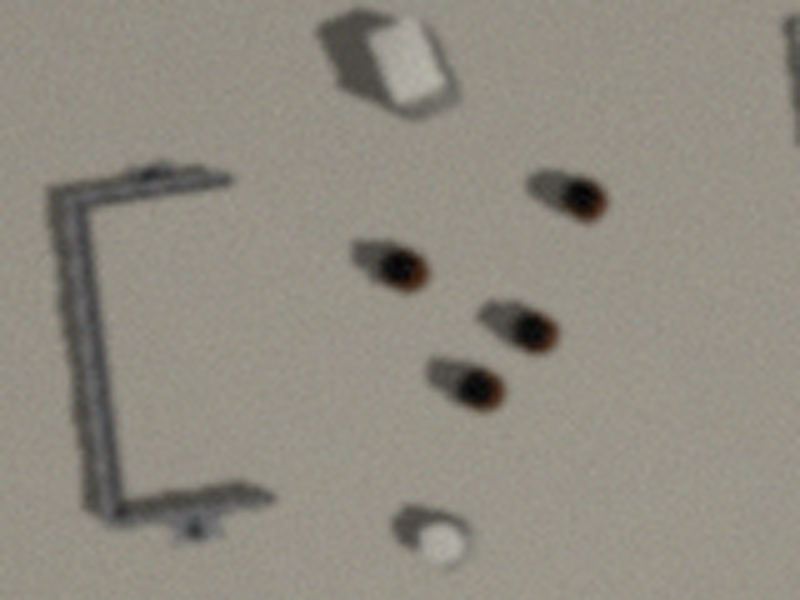

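View pics/c2.png

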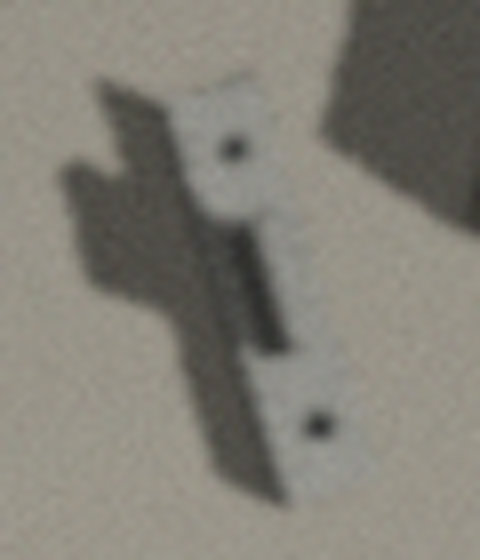

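```bash
cat > h.py <<'E'
import numpy as np,pickle
def ray(r,uv,z):
    M=np.asarray(r["world_to_cam"]);R=M[:3,:3];C=-R.T@M[:3,3]
    d=R.T@np.linalg.inv(r["mtx"])@[uv[0],uv[1],1]
    return C+d*(z-C[2])/d[2]
def proj(r,P):
    M=np.asarray(r["world_to_cam"]);p=np.asarray(r["mtx"])@(M[:3,:3]@np.asarray(P)+M[:3,3]);return p[:2]/p[2]
E
python3 - <<'E'
from h import *
r=pickle.load(open("d0.pkl","rb"))["top"]
# cv2.resize centre convention
c1=lambda u,v,z:ray(r,((u+.5)/5-.5+115,(v+.5)/5-.5+165),z).round(4)
c2=lambda u,v,z:ray(r,((u+.5)/8-.5+295,(v+.5)/8-.5+195),z).round(4)
for n,p in dict(v1=(400,268,.038),v2=(585,197,.038),v3=(535,331,.038),v4=(480,388,.038),cup=(443,543,.032),carton=(408,62,.062),
 fence_a=(88,208,.03),fence_b=(122,508,.03),far_corner=(50,190,.03),far_end=(233,180,.03),near_end=(273,497,.03),near_corner=(108,522,.03)).items(): print(n,c1(*p))
for n,p in dict(bl_far=(165,105,.032),bl_near=(285,500,.032),hole1=(233,148,.004),hole2=(318,425,.004),tabfarL=(243,225,.09),tabnearL=(287,350,.09),tabfarR=(285,220,.09),tabnearR=(325,345,.09)).items(): print(n,c2(*p))
M=r["world_to_cam"];print(-M[:3,:3].T@M[:3,3])
E
```

```text
v1 [0.5914 0.0426 0.038 ]
v2 [ 0.632  -0.0672  0.038 ]
v3 [ 0.5527 -0.0372  0.038 ]
v4 [ 0.5196 -0.0047  0.038 ]
cup [0.4291 0.0181 0.032 ]
carton [0.7105 0.0337 0.062 ]
fence_a [0.6313 0.2306 0.03  ]
fence_b [0.4528 0.2075 0.03  ]
far_corner [0.6425 0.2534 0.03  ]
far_end [0.6468 0.1442 0.03  ]
near_end [0.4577 0.1187 0.03  ]
near_corner [0.4447 0.2156 0.03  ]
bl_far [ 0.6175 -0.316   0.032 ]
bl_near [ 0.47   -0.3567  0.032 ]
hole1 [ 0.6039 -0.3439  0.004 ]
hole2 [ 0.4981 -0.3732  0.004 ]
tabfarL [ 0.5673 -0.3377  0.09  ]
tabnearL [ 0.5226 -0.3521  0.09  ]
tabfarR [ 0.5688 -0.3527  0.09  ]
tabnearR [ 0.5242 -0.3656  0.09  ]
[ 0.46551207 -0.20551218  1.325266  ]
```

```bash
R='x'; for i in 1; do :; done
python3 -m jog '[{"dx":-0.5,"dy":-0.6,"grip":1},{"dx":-0.5,"dy":-0.6,"grip":1},{"dx":-0.5,"dy":-0.6,"grip":1},{"dx":-0.5,"dy":-0.6,"grip":1},{"dx":-0.5,"dy":-0.6,"grip":1}]' 
python3 -m jog '[{"dx":-0.5,"dy":-0.6,"grip":1},{"dx":-0.5,"dy":-0.6,"grip":1},{"dx":-0.5,"dy":-0.6,"grip":1},{"dx":-0.5,"dy":-0.6,"grip":1},{"dx":-0.5,"dy":-0.6,"grip":1}]'
python3 -m jog '[{"dx":-0.5,"dy":-0.6,"grip":1},{"dx":-0.5,"dy":-0.6,"grip":1},{"dx":-0.5,"dy":-0.6,"grip":1},{"dx":-0.5,"dy":-0.6,"grip":1},{"dx":-0.5,"dy":-0.6,"grip":1}]'
python3 -m jog '[{"dx":-0.5,"dy":-0.6,"grip":1},{"dx":-0.5,"dy":-0.6,"grip":1},{"dx":-0.5,"dy":-0.6,"grip":1},{"dx":-0.5,"dy":-0.6,"grip":1},{"dx":-0.5,"dy":-0.6,"grip":1}]'
```

```text
schema error: expected keys dx, dy, dz, ax, ay, az, grip
schema error: expected keys dx, dy, dz, ax, ay, az, grip
schema error: expected keys dx, dy, dz, ax, ay, az, grip
schema error: expected keys dx, dy, dz, ax, ay, az, grip
```

All keys are needed in each row.

```bash
python3 -m jog '[{"dx":-0.5,"dy":-0.6,"dz":0,"ax":0,"ay":0,"az":0,"grip":1},{"dx":-0.5,"dy":-0.6,"dz":0,"ax":0,"ay":0,"az":0,"grip":1},{"dx":-0.5,"dy":-0.6,"dz":0,"ax":0,"ay":0,"az":0,"grip":1},{"dx":-0.5,"dy":-0.6,"dz":0,"ax":0,"ay":0,"az":0,"grip":1},{"dx":-0.5,"dy":-0.6,"dz":0,"ax":0,"ay":0,"az":0,"grip":1}]'
python3 -m jog '[{"dx":-0.5,"dy":-0.6,"dz":0,"ax":0,"ay":0,"az":0,"grip":1},{"dx":-0.5,"dy":-0.6,"dz":0,"ax":0,"ay":0,"az":0,"grip":1},{"dx":-0.5,"dy":-0.6,"dz":0,"ax":0,"ay":0,"az":0,"grip":1},{"dx":-0.5,"dy":-0.6,"dz":0,"ax":0,"ay":0,"az":0,"grip":1},{"dx":-0.5,"dy":-0.6,"dz":0,"ax":0,"ay":0,"az":0,"grip":1}]'
python3 -m jog '[{"dx":-0.5,"dy":-0.6,"dz":0,"ax":0,"ay":0,"az":0,"grip":1},{"dx":-0.5,"dy":-0.6,"dz":0,"ax":0,"ay":0,"az":0,"grip":1},{"dx":-0.5,"dy":-0.6,"dz":0,"ax":0,"ay":0,"az":0,"grip":1},{"dx":-0.5,"dy":-0.6,"dz":0,"ax":0,"ay":0,"az":0,"grip":1},{"dx":-0.5,"dy":-0.6,"dz":0,"ax":0,"ay":0,"az":0,"grip":1}]'
python3 -m jog '[{"dx":-0.5,"dy":-0.6,"dz":0,"ax":0,"ay":0,"az":0,"grip":1},{"dx":-0.5,"dy":-0.6,"dz":0,"ax":0,"ay":0,"az":0,"grip":1},{"dx":-0.5,"dy":-0.6,"dz":0,"ax":0,"ay":0,"az":0,"grip":1},{"dx":-0.5,"dy":-0.6,"dz":0,"ax":0,"ay":0,"az":0,"grip":1},{"dx":-0.5,"dy":-0.6,"dz":0,"ax":0,"ay":0,"az":0,"grip":1}]'
```

```text
clock: 0.52
position: [0.2413, 0.3682, 0.2308]
ee_rot: [0.0, 0.145, 0.99, -0.001]
contact_force: [0.4, -0.0, -1.0]
width: 0.0853
gripper_force: 0.0
clock: 0.93
position: [0.3184, 0.1892, 0.2312]
ee_rot: [0.0, 0.145, 0.989, -0.001]
contact_force: [0.2, 0.9, -0.3]
width: 0.0849
gripper_force: 0.0
clock: 1.35
position: [0.3959, 0.0094, 0.2312]
ee_rot: [0.0, 0.145, 0.989, -0.001]
contact_force: [0.2, -0.0, -1.1]
width: 0.0854
gripper_force: 0.0
clock: 1.77
position: [0.473, -0.1705, 0.2309]
ee_rot: [0.0, 0.145, 0.989, -0.001]
contact_force: [0.3, 1.0, 1.2]
width: 0.0857
gripper_force: 0.0
```

```bash
python3 -m jog '[{"dx":-0.49,"dy":-0.61,"dz":0.2,"ax":0,"ay":0,"az":-0.357,"grip":1},{"dx":-0.49,"dy":-0.61,"dz":0.2,"ax":0,"ay":0,"az":-0.357,"grip":1},{"dx":-0.49,"dy":-0.61,"dz":0.2,"ax":0,"ay":0,"az":-0.357,"grip":1},{"dx":-0.49,"dy":-0.61,"dz":0.2,"ax":0,"ay":0,"az":-0.357,"grip":1},{"dx":-0.49,"dy":-0.61,"dz":0.2,"ax":0,"ay":0,"az":-0.357,"grip":1}]' >/dev/null
python3 -m jog '[{"dx":0,"dy":0,"dz":0,"ax":0,"ay":0,"az":0,"grip":1},{"dx":0,"dy":0,"dz":0,"ax":0,"ay":0,"az":0,"grip":1}]'
python3 - <<'E'
from h import *
from rig import manip
from scipy.spatial.transform import Rotation as Ro
s=manip.get_state();q=s["ee_rot"];R=Ro.from_quat(q,scalar_first=True).as_matrix()
print(R.round(4), (R.T@(np.array([.547,-.352,.0515])-s["position"])/.25).round(3), np.degrees(np.arctan2(R[1,1],R[0,1])))
E
```

```text
clock: 2.35
position: [0.5454, -0.3492, 0.179]
ee_rot: [-0.001, -0.134, 0.991, 0.001]
contact_force: [-0.1, 0.5, 0.1]
width: 0.0855
gripper_force: 0.0
[[-0.9642 -0.265  -0.0027]
 [-0.265   0.9642  0.0025]
 [ 0.002   0.0031 -1.    ]] [-0.004 -0.014  0.51 ] 105.36847825159104
```

```bash
python3 -m jog '[{"dx":0,"dy":-0.014,"dz":0.15,"ax":0,"ay":0,"az":0,"grip":1},{"dx":0,"dy":-0.014,"dz":0.3,"ax":0,"ay":0,"az":0,"grip":1},{"dx":0,"dy":-0.014,"dz":0.42,"ax":0,"ay":0,"az":0,"grip":1},{"dx":0,"dy":-0.014,"dz":0.51,"ax":0,"ay":0,"az":0,"grip":1},{"dx":0,"dy":-0.014,"dz":0.51,"ax":0,"ay":0,"az":0,"grip":1}]'
python3 - <<'E'
from h import *
from rig import manip
import cv2
r=manip.get_image("scene");cv2.imwrite("pics/s1.png",cv2.resize(r["img"][150:290,220:420,::-1],(800,560),interpolation=cv2.INTER_CUBIC))
E
```

```text
clock: 2.77
position: [0.5431, -0.3471, 0.0491]
ee_rot: [-0.004, -0.135, 0.991, 0.004]
contact_force: [-0.9, 0.6, -0.6]
width: 0.0855
gripper_force: 0.0
```

View pics/s1.png

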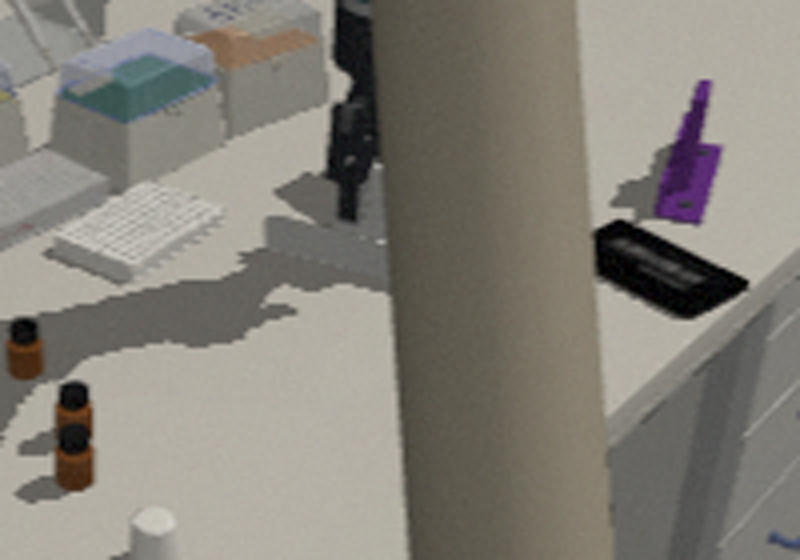

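```bash
python3 -m jog '[{"dx":0,"dy":0,"dz":0,"ax":0,"ay":0,"az":0,"grip":1},{"dx":0,"dy":0,"dz":0,"ax":0,"ay":0,"az":0,"grip":1}]'
cat > st.py <<'E'
from h import *
from rig import manip
from scipy.spatial.transform import Rotation as Ro
s=manip.get_state();q=s["ee_rot"];R=Ro.from_quat(q,scalar_first=True).as_matrix()
O=np.array([.553,.130,0]);X=np.array([-.130,.9915,0]);Y=np.array([-.9915,-.130,0])
p=s["position"];print("t",s["clock"],"p",p.round(4),"F",s["contact_force"].round(1),"grip",s["width"].round(4),s["gripper_force"].round(1),"yaw",np.degrees(np.arctan2(R[1,1],R[0,1])).round(2),"tilt",R[:2,2].round(4))
g=p-R[:,2]*.0187;print("pen frame xy of grasp",((g-O)@X).round(4),((g-O)@Y).round(4))
def rel(t): print("share",(R.T@(np.array(t)-p)/.25).round(3))
E
python3 -c "
from st import *
rel([.547,-.352,.0515])"
```

```text
clock: 2.98
position: [0.5481, -0.3517, 0.0563]
ee_rot: [0.002, -0.135, 0.991, -0.001]
contact_force: [0.7, -0.9, -0.2]
width: 0.0852
gripper_force: 0.0Traceback (most recent call last):
  File "<string>", line 2, in <module>
    from st import *
  File "st.py", line 6, in <module>
    p=s["position"];print("t",s["clock"],"p",p.round(4),"F",s["contact_force"].round(1),"grip",s["width"].round(4),s["gripper_force"].round(1),"yaw",np.degrees(np.arctan2(R[1,1],R[0,1])).round(2),"tilt",R[:2,2].round(4))
                                                                                               ^^^^^^^^^^^^^^^^
AttributeError: 'float' object has no attribute 'round'
```

```bash
sed -i 's/s\["width"\].round(4),s\["gripper_force"\].round(1)/s["width"],s["gripper_force"]/' st.py
python3 -m jog '[{"dx":0,"dy":0,"dz":0,"ax":0,"ay":0,"az":0,"grip":-1},{"dx":0,"dy":0,"dz":0,"ax":0,"ay":0,"az":0,"grip":-1},{"dx":0,"dy":0,"dz":0,"ax":0,"ay":0,"az":0,"grip":-1},{"dx":0,"dy":0,"dz":0,"ax":0,"ay":0,"az":0,"grip":-1},{"dx":0,"dy":0,"dz":0,"ax":0,"ay":0,"az":0,"grip":-1}]' 60
python3 -m jog '[{"dx":0,"dy":0,"dz":0,"ax":0,"ay":0,"az":0,"grip":-1},{"dx":0,"dy":0,"dz":0,"ax":0,"ay":0,"az":0,"grip":-1},{"dx":0,"dy":0,"dz":0,"ax":0,"ay":0,"az":0,"grip":-1},{"dx":0,"dy":0,"dz":0,"ax":0,"ay":0,"az":0,"grip":-1},{"dx":0,"dy":0,"dz":0,"ax":0,"ay":0,"az":0,"grip":-1}]' >/dev/null
python3 -c "from st import *"
```

```text
clock: 3.4
position: [0.5469, -0.3514, 0.0542]
ee_rot: [0.0, -0.135, 0.991, -0.0]
contact_force: [-0.1, -0.5, -0.1]
width: 0.0256
gripper_force: 0.0
t 3.8167 p [ 0.5469 -0.3515  0.054 ] F [-0.3 -0.7  2.6] grip 0.011149346391486912 59.06285583972931 yaw 105.52 tilt [ 0.0004 -0.0002]
pen frame xy of grasp -0.4766 0.0686
```

```bash
python3 -m jog '[{"dx":0,"dy":0,"dz":-0.04,"ax":0,"ay":0,"az":0,"grip":-1},{"dx":0,"dy":0,"dz":-0.1,"ax":0,"ay":0,"az":0,"grip":-1},{"dx":0,"dy":0,"dz":-0.16,"ax":0,"ay":0,"az":0,"grip":-1},{"dx":0,"dy":0,"dz":-0.2,"ax":0,"ay":0,"az":0,"grip":-1},{"dx":0,"dy":0,"dz":-0.2,"ax":0,"ay":0,"az":0,"grip":-1}]' >/dev/null
python3 -c "
from st import *
rel([.5889,-.1437,.104])
d=pickle.load(open('d0.pkl','rb'))['top']
for u,v in((384,238),(389,273),(445,267),(440,231)): print(ray(d,(u/1.4,v/1.4),.012).round(3))"
```

```text
t 4.2333 p [ 0.5479 -0.3522  0.1062] F [-0.2 -0.6 -2. ] grip 0.011610478008108854 58.67028057575226 yaw 105.53 tilt [ 0.0033 -0.0025]
pen frame xy of grasp -0.4773 0.0678
share [-0.381  0.76   0.007]
[ 0.738 -0.195  0.012]
[ 0.661 -0.205  0.012]
[ 0.672 -0.327  0.012]
[ 0.752 -0.318  0.012]
```

```bash
python3 -m jog '[{"dx":-0.02,"dy":0.04,"dz":0,"ax":0,"ay":0,"az":0,"grip":-1},{"dx":-0.06,"dy":0.12,"dz":0,"ax":0,"ay":0,"az":0,"grip":-1},{"dx":-0.1,"dy":0.2,"dz":0,"ax":0,"ay":0,"az":0,"grip":-1},{"dx":-0.15,"dy":0.29,"dz":0,"ax":0,"ay":0,"az":0,"grip":-1},{"dx":-0.19,"dy":0.38,"dz":0,"ax":0,"ay":0,"az":0,"grip":-1}]' >/dev/null
python3 -m jog '[{"dx":-0.05,"dy":0.09,"dz":0,"ax":0,"ay":0,"az":0.02,"grip":-1},{"dx":-0.1,"dy":0.18,"dz":0,"ax":0,"ay":0,"az":0.04,"grip":-1},{"dx":-0.14,"dy":0.26,"dz":0,"ax":0,"ay":0,"az":0.06,"grip":-1},{"dx":-0.17,"dy":0.33,"dz":0,"ax":0,"ay":0,"az":0.08,"grip":-1},{"dx":-0.19,"dy":0.38,"dz":0,"ax":0,"ay":0,"az":0.089,"grip":-1}]' >/dev/null
python3 -m jog '[{"dx":0,"dy":0,"dz":0,"ax":0,"ay":0,"az":0,"grip":-1},{"dx":0,"dy":0,"dz":0,"ax":0,"ay":0,"az":0,"grip":-1},{"dx":0,"dy":0,"dz":0,"ax":0,"ay":0,"az":0,"grip":-1},{"dx":0,"dy":0,"dz":0,"ax":0,"ay":0,"az":0,"grip":-1},{"dx":0,"dy":0,"dz":0,"ax":0,"ay":0,"az":0,"grip":-1}]' >/dev/null
python3 -c "
from st import *
rel([.5889,-.1437,.0555])"
```

```text
t 5.4833 p [ 0.5872 -0.1437  0.1035] F [-0.6  0.2 -2.9] grip 0.010853218400429826 58.78919184207916 yaw 97.46 tilt [-0.0003 -0.0001]
pen frame xy of grasp -0.2758 0.0016
share [-0.007 -0.001  0.192]
```

```bash
python3 -m jog '[{"dx":0,"dy":0,"dz":0.05,"ax":0,"ay":0,"az":0,"grip":-1},{"dx":0,"dy":0,"dz":0.1,"ax":0,"ay":0,"az":0,"grip":-1},{"dx":-0.006,"dy":0,"dz":0.14,"ax":0,"ay":0,"az":0,"grip":-1},{"dx":-0.006,"dy":0,"dz":0.17,"ax":0,"ay":0,"az":0,"grip":-1},{"dx":-0.006,"dy":0,"dz":0.19,"ax":0,"ay":0,"az":0,"grip":-1}]' >/dev/null
python3 -m jog '[{"dx":0,"dy":0,"dz":0,"ax":0,"ay":0,"az":0,"grip":-1},{"dx":0,"dy":0,"dz":0,"ax":0,"ay":0,"az":0,"grip":-1},{"dx":0,"dy":0,"dz":0,"ax":0,"ay":0,"az":0,"grip":-1}]' >/dev/null
python3 - <<'E'
from st import *
import cv2
r=manip.get_image("top");cv2.imwrite("pics/t1.png",cv2.resize(r["img"][165:285,115:275,::-1],(800,600),interpolation=cv2.INTER_CUBIC))
r=manip.get_image("scene");cv2.imwrite("pics/s2.png",cv2.resize(r["img"][180:340,110:310,::-1],(750,600),interpolation=cv2.INTER_CUBIC))
E
```

```text
t 6.15 p [ 0.5894 -0.1428  0.0568] F [-0.4 -0.5 -3.7] grip 0.011338962286645495 58.7062132358551 yaw 97.52 tilt [ 0.001  -0.0003]
pen frame xy of grasp -0.2752 -0.0006
```

View pics/t1.png

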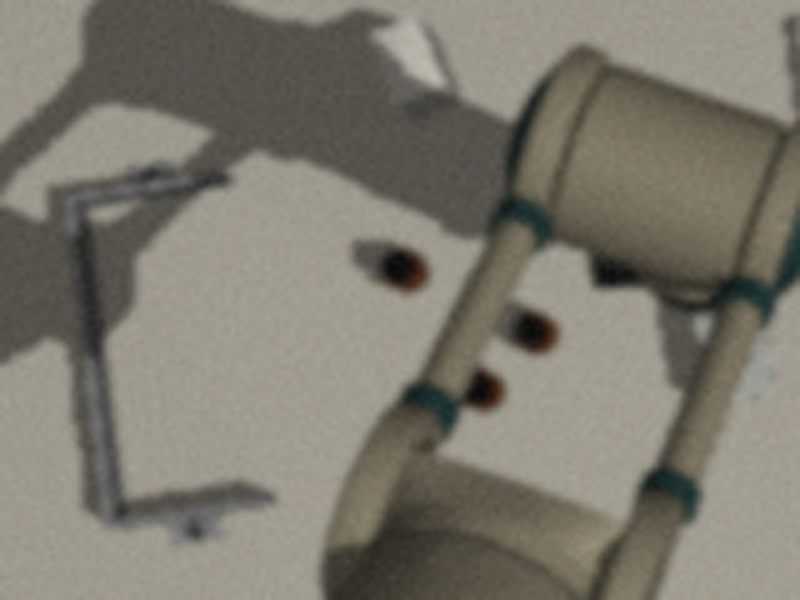

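View pics/s2.png

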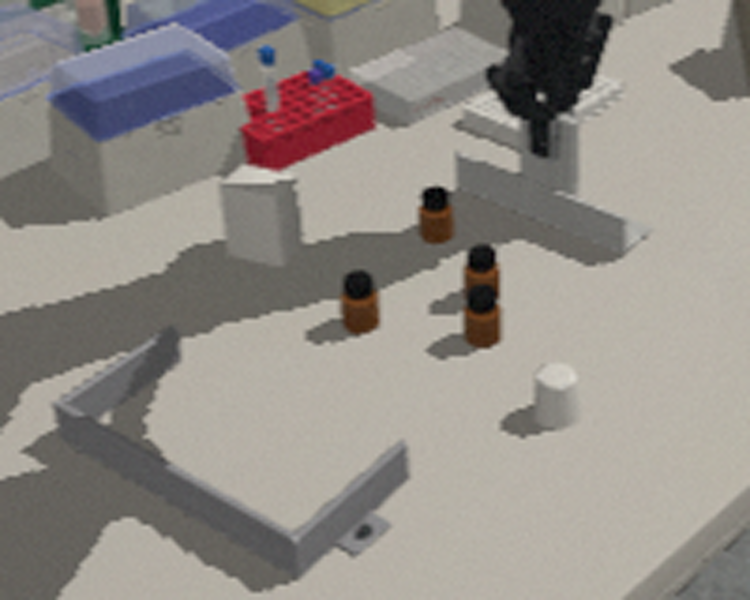

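```bash
python3 -m jog '[{"dx":0,"dy":0.02,"dz":0.002,"ax":0,"ay":0,"az":0,"grip":-1},{"dx":0,"dy":0.04,"dz":0.004,"ax":0,"ay":0,"az":0,"grip":-1},{"dx":0,"dy":0.06,"dz":0.006,"ax":0,"ay":0,"az":0,"grip":-1},{"dx":0,"dy":0.08,"dz":0.006,"ax":0,"ay":0,"az":0,"grip":-1},{"dx":0,"dy":0.1,"dz":0.006,"ax":0,"ay":0,"az":0,"grip":-1}]' >/dev/null
python3 -m jog '[{"dx":0,"dy":0.02,"dz":0,"ax":0,"ay":0,"az":0,"grip":-1},{"dx":0,"dy":0.04,"dz":0,"ax":0,"ay":0,"az":0,"grip":-1},{"dx":0,"dy":0.06,"dz":0,"ax":0,"ay":0,"az":0,"grip":-1},{"dx":0,"dy":0.08,"dz":0,"ax":0,"ay":0,"az":0,"grip":-1},{"dx":0,"dy":0.1,"dz":0,"ax":0,"ay":0,"az":0,"grip":-1}]' >/dev/null
python3 -m jog '[{"dx":0,"dy":0.02,"dz":0,"ax":0,"ay":0,"az":0,"grip":-1},{"dx":0,"dy":0.04,"dz":0,"ax":0,"ay":0,"az":0,"grip":-1},{"dx":0,"dy":0.06,"dz":0,"ax":0,"ay":0,"az":0,"grip":-1},{"dx":0,"dy":0.08,"dz":0,"ax":0,"ay":0,"az":0,"grip":-1},{"dx":0,"dy":0.1,"dz":0,"ax":0,"ay":0,"az":0,"grip":-1}]' >/dev/null
python3 -m jog '[{"dx":0,"dy":0.02,"dz":0,"ax":0,"ay":0,"az":0,"grip":-1},{"dx":0,"dy":0.04,"dz":0,"ax":0,"ay":0,"az":0,"grip":-1},{"dx":0,"dy":0.06,"dz":0,"ax":0,"ay":0,"az":0,"grip":-1},{"dx":0,"dy":0.08,"dz":0,"ax":0,"ay":0,"az":0,"grip":-1},{"dx":0,"dy":0.1,"dz":0,"ax":0,"ay":0,"az":0,"grip":-1}]' >/dev/null
python3 - <<'E'
from st import *
import cv2
d=pickle.load(open("d0.pkl","rb"))["scene"]
for u,v,z in((457,194,.003),(625,250,.003)):
    q=ray(d,(u/3.75+110,v/3.75+180),z);print("blade end before, pen xy",((q-O)@X).round(4),((q-O)@Y).round(4))
E
```

```text
t 7.9167 p [ 0.5758 -0.043   0.0548] F [ 1.3 -0.8 -2.8] grip 0.011396779673360781 58.81868362426758 yaw 97.52 tilt [ 0.0001 -0.    ]
pen frame xy of grasp -0.1745 -0.0001
blade end before, pen xy -0.2507 -0.0742
blade end before, pen xy -0.2638 0.0761
```

```bash
python3 - <<'E'
from rig import manip
import cv2
r=manip.get_image("scene");cv2.imwrite("pics/s3.png",cv2.resize(r["img"][200:320,120:280,::-1],(800,600),interpolation=cv2.INTER_CUBIC))
E
```

```text
(no output)
```

View pics/s3.png

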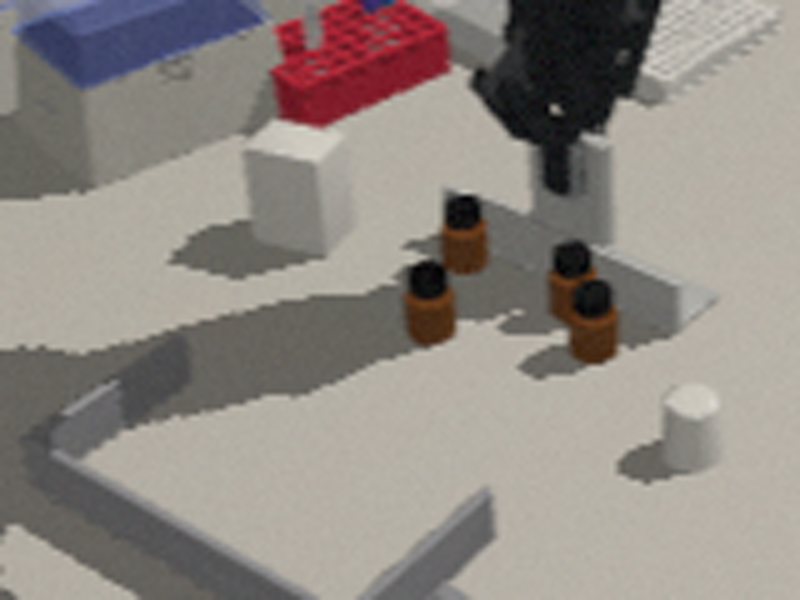

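```bash
python3 -m jog '[{"dx":0,"dy":0.02,"dz":0,"ax":0,"ay":0,"az":0,"grip":-1},{"dx":0,"dy":0.04,"dz":0,"ax":0,"ay":0,"az":0,"grip":-1},{"dx":0,"dy":0.06,"dz":0,"ax":0,"ay":0,"az":0,"grip":-1},{"dx":0,"dy":0.08,"dz":0,"ax":0,"ay":0,"az":0,"grip":-1},{"dx":0,"dy":0.1,"dz":0,"ax":0,"ay":0,"az":0,"grip":-1}]' >/dev/null
python3 -m jog '[{"dx":0,"dy":0.02,"dz":0,"ax":0,"ay":0,"az":0,"grip":-1},{"dx":0,"dy":0.04,"dz":0,"ax":0,"ay":0,"az":0,"grip":-1},{"dx":0,"dy":0.06,"dz":0,"ax":0,"ay":0,"az":0,"grip":-1},{"dx":0,"dy":0.08,"dz":0,"ax":0,"ay":0,"az":0,"grip":-1},{"dx":0,"dy":0.1,"dz":0,"ax":0,"ay":0,"az":0,"grip":-1}]' >/dev/null
python3 -m jog '[{"dx":0,"dy":0.02,"dz":0,"ax":0,"ay":0,"az":0,"grip":-1},{"dx":0,"dy":0.04,"dz":0,"ax":0,"ay":0,"az":0,"grip":-1},{"dx":0,"dy":0.06,"dz":0,"ax":0,"ay":0,"az":0,"grip":-1},{"dx":0,"dy":0.08,"dz":0,"ax":0,"ay":0,"az":0,"grip":-1},{"dx":0,"dy":0.1,"dz":0,"ax":0,"ay":0,"az":0,"grip":-1}]' >/dev/null
python3 - <<'E'
from st import *
import cv2
r=manip.get_image("scene");cv2.imwrite("pics/s4.png",cv2.resize(r["img"][200:320,120:280,::-1],(800,600),interpolation=cv2.INTER_CUBIC))
E
```

```text
t 9.2167 p [0.566  0.0314 0.0548] F [ 0.8 -0.6 -2.1] grip 0.011568431884403823 58.797372579574585 yaw 97.52 tilt [0. 0.]
pen frame xy of grasp -0.0995 -0.0
```

View pics/s4.png

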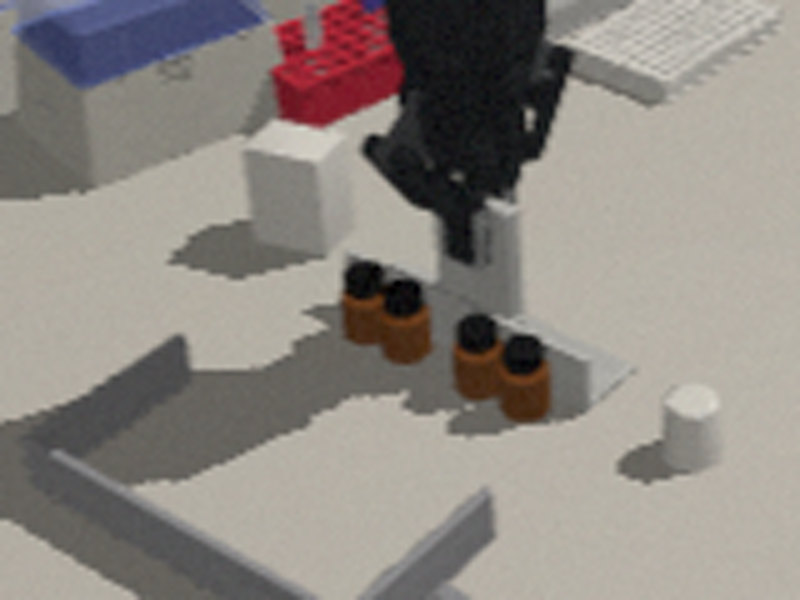

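The view shows all four vials upright in one row against the blade, and the carton and cup unmoved. I'll push on into the pen.

```bash
python3 -m jog '[{"dx":0,"dy":0.02,"dz":0,"ax":0,"ay":0,"az":0,"grip":-1},{"dx":0,"dy":0.04,"dz":0,"ax":0,"ay":0,"az":0,"grip":-1},{"dx":0,"dy":0.06,"dz":0,"ax":0,"ay":0,"az":0,"grip":-1},{"dx":0,"dy":0.08,"dz":0,"ax":0,"ay":0,"az":0,"grip":-1},{"dx":0,"dy":0.1,"dz":0,"ax":0,"ay":0,"az":0,"grip":-1}]' >/dev/null
python3 -m jog '[{"dx":0,"dy":0.02,"dz":0,"ax":0,"ay":0,"az":0,"grip":-1},{"dx":0,"dy":0.04,"dz":0,"ax":0,"ay":0,"az":0,"grip":-1},{"dx":0,"dy":0.06,"dz":0,"ax":0,"ay":0,"az":0,"grip":-1},{"dx":0,"dy":0.08,"dz":0,"ax":0,"ay":0,"az":0,"grip":-1},{"dx":0,"dy":0.1,"dz":0,"ax":0,"ay":0,"az":0,"grip":-1}]' >/dev/null
python3 -m jog '[{"dx":0,"dy":0.02,"dz":0,"ax":0,"ay":0,"az":0,"grip":-1},{"dx":0,"dy":0.04,"dz":0,"ax":0,"ay":0,"az":0,"grip":-1},{"dx":0,"dy":0.06,"dz":0,"ax":0,"ay":0,"az":0,"grip":-1},{"dx":0,"dy":0.08,"dz":0,"ax":0,"ay":0,"az":0,"grip":-1},{"dx":0,"dy":0.1,"dz":0,"ax":0,"ay":0,"az":0,"grip":-1}]'
python3 -m jog '[{"dx":0,"dy":0.02,"dz":0,"ax":0,"ay":0,"az":0,"grip":-1},{"dx":0,"dy":0.04,"dz":0,"ax":0,"ay":0,"az":0,"grip":-1},{"dx":0,"dy":0.06,"dz":0,"ax":0,"ay":0,"az":0,"grip":-1},{"dx":0,"dy":0.08,"dz":0,"ax":0,"ay":0,"az":0,"grip":-1},{"dx":0,"dy":0.1,"dz":0,"ax":0,"ay":0,"az":0,"grip":-1}]'
python3 -m jog '[{"dx":0,"dy":0.02,"dz":0,"ax":0,"ay":0,"az":0,"grip":-1},{"dx":0,"dy":0.04,"dz":0,"ax":0,"ay":0,"az":0,"grip":-1},{"dx":0,"dy":0.06,"dz":0,"ax":0,"ay":0,"az":0,"grip":-1},{"dx":0,"dy":0.07,"dz":0,"ax":0,"ay":0,"az":0,"grip":-1},{"dx":0,"dy":0.08,"dz":0,"ax":0,"ay":0,"az":0,"grip":-1}]' >/dev/null
python3 -m jog '[{"dx":0,"dy":0,"dz":0,"ax":0,"ay":0,"az":0,"grip":-1},{"dx":0,"dy":0,"dz":0,"ax":0,"ay":0,"az":0,"grip":-1},{"dx":0,"dy":0,"dz":0,"ax":0,"ay":0,"az":0,"grip":-1},{"dx":0,"dy":0,"dz":0,"ax":0,"ay":0,"az":0,"grip":-1}]' >/dev/null
python3 - <<'E'
from st import *
import cv2
r=manip.get_image("scene");pickle.dump(r,open("d5.pkl","wb"));cv2.imwrite("pics/s5.png",cv2.resize(r["img"][220:340,110:270,::-1],(800,600),interpolation=cv2.INTER_CUBIC))
E
```

```text
clock: 10.52
position: [0.5561, 0.1057, 0.0548]
ee_rot: [-0.0, -0.066, 0.998, 0.0]
contact_force: [0.2, -1.0, -3.1]
width: 0.0111
gripper_force: 58.8
clock: 10.93
position: [0.5529, 0.1305, 0.0548]
ee_rot: [0.0, -0.066, 0.998, 0.0]
contact_force: [0.4, -0.6, -2.0]
width: 0.0115
gripper_force: 58.8
t 11.6833 p [0.5504 0.1498 0.0548] F [-0.2  0.4 -2.3] grip 0.011303179019064342 58.82326304912567 yaw 97.5 tilt [-0.      0.0002]
pen frame xy of grasp 0.0199 0.0001
```

View pics/s5.png

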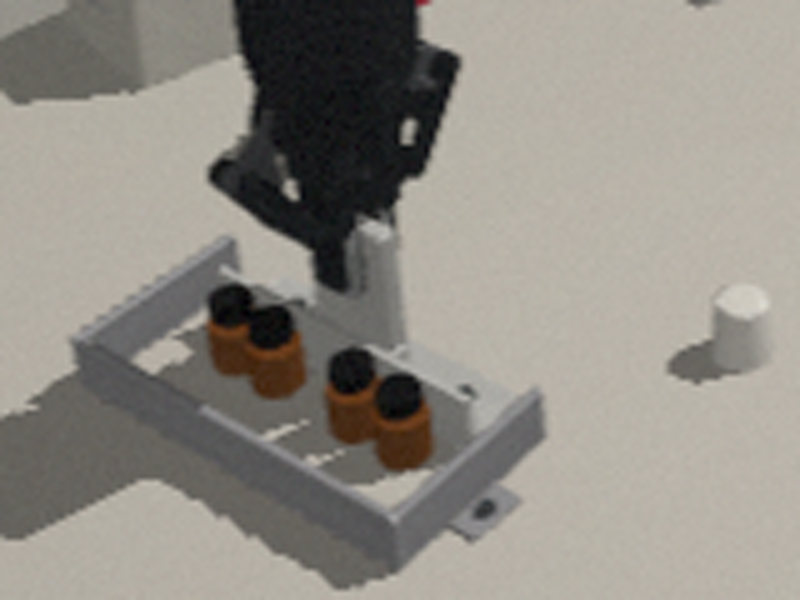

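All four vials stand upright inside the pen, between (230, 330) and (405, 420). The blade is behind them and clear of both rails. Next I'll back out straight.

```bash
python3 -m jog '[{"dx":0,"dy":-0.02,"dz":0,"ax":0,"ay":0,"az":0,"grip":-1},{"dx":0,"dy":-0.06,"dz":0,"ax":0,"ay":0,"az":0,"grip":-1},{"dx":0,"dy":-0.11,"dz":0,"ax":0,"ay":0,"az":0,"grip":-1},{"dx":0,"dy":-0.17,"dz":0,"ax":0,"ay":0,"az":0,"grip":-1},{"dx":0,"dy":-0.23,"dz":0,"ax":0,"ay":0,"az":0,"grip":-1}]' >/dev/null
python3 -m jog '[{"dx":0,"dy":-0.06,"dz":0,"ax":0,"ay":0,"az":0,"grip":-1},{"dx":0,"dy":-0.12,"dz":0,"ax":0,"ay":0,"az":0,"grip":-1},{"dx":0,"dy":-0.18,"dz":0,"ax":0,"ay":0,"az":0,"grip":-1},{"dx":0,"dy":-0.22,"dz":0,"ax":0,"ay":0,"az":0,"grip":-1},{"dx":0,"dy":-0.25,"dz":0,"ax":0,"ay":0,"az":0,"grip":-1}]' >/dev/null
python3 -m jog '[{"dx":0,"dy":0,"dz":0,"ax":0,"ay":0,"az":0,"grip":-1},{"dx":0,"dy":0,"dz":0.001,"ax":0,"ay":0,"az":0,"grip":-1},{"dx":0,"dy":0,"dz":0.002,"ax":0,"ay":0,"az":0,"grip":-1},{"dx":0,"dy":0,"dz":0.003,"ax":0,"ay":0,"az":0,"grip":-1},{"dx":0,"dy":0,"dz":0.003,"ax":0,"ay":0,"az":0,"grip":-1}]' >/dev/null
python3 -c "from st import *"
python3 -m jog '[{"dx":0,"dy":0,"dz":0,"ax":0,"ay":0,"az":0,"grip":-0.6},{"dx":0,"dy":0,"dz":0,"ax":0,"ay":0,"az":0,"grip":-0.5},{"dx":0,"dy":0,"dz":0,"ax":0,"ay":0,"az":0,"grip":-0.3},{"dx":0,"dy":0,"dz":0,"ax":0,"ay":0,"az":0,"grip":0},{"dx":0,"dy":0,"dz":0,"ax":0,"ay":0,"az":0,"grip":0}]' 20
python3 -m jog '[{"dx":0,"dy":0,"dz":0,"ax":0,"ay":0,"az":0,"grip":0},{"dx":0,"dy":0,"dz":0,"ax":0,"ay":0,"az":0,"grip":0},{"dx":0,"dy":0,"dz":0,"ax":0,"ay":0,"az":0,"grip":0}]'
```

```text
t 12.9833 p [0.5659 0.0316 0.054 ] F [-0.1 -0.3 -3.2] grip 0.010902498586362774 58.94586503505707 yaw 97.57 tilt [-0.0001  0.0003]
pen frame xy of grasp -0.0993 0.0
clock: 13.4
position: [0.5663, 0.031, 0.0543]
ee_rot: [0.0, -0.066, 0.998, 0.0]
contact_force: [-0.1, 1.5, 0.3]
width: 0.0431
gripper_force: 0.0
clock: 13.65
position: [0.5661, 0.0308, 0.0541]
ee_rot: [0.0, -0.065, 0.998, 0.0]
contact_force: [-0.9, 0.3, -0.4]
width: 0.0428
gripper_force: 0.0
```

Released, with no load left on the tool. Now I'll rise straight up and look.

```bash
python3 -m jog '[{"dx":0,"dy":0,"dz":-0.05,"ax":0,"ay":0,"az":0,"grip":0},{"dx":0,"dy":0,"dz":-0.15,"ax":0,"ay":0,"az":0,"grip":0},{"dx":0,"dy":0,"dz":-0.27,"ax":0,"ay":0,"az":0,"grip":0},{"dx":0,"dy":0,"dz":-0.4,"ax":0,"ay":0,"az":0,"grip":0},{"dx":0,"dy":0,"dz":-0.5,"ax":0,"ay":0,"az":0,"grip":0}]' >/dev/null
python3 -m jog '[{"dx":0,"dy":0,"dz":0,"ax":0,"ay":0,"az":0,"grip":0},{"dx":0,"dy":0,"dz":0,"ax":0,"ay":0,"az":0,"grip":0},{"dx":0,"dy":0,"dz":0,"ax":0,"ay":0,"az":0,"grip":0},{"dx":0,"dy":0,"dz":0,"ax":0,"ay":0,"az":0,"grip":0}]' >/dev/null
python3 - <<'E'
from st import *
import cv2
r=manip.get_image("scene");cv2.imwrite("pics/s6.png",cv2.resize(r["img"][200:335,105:285,::-1],(800,600),interpolation=cv2.INTER_CUBIC))
E
```

```text
t 14.4 p [0.5649 0.0309 0.1775] F [-0.2 -0.  -0.2] grip 0.042702233921855764 0.0 yaw 97.51 tilt [-0.0031  0.0003]
pen frame xy of grasp -0.0998 0.001
```

View pics/s6.png

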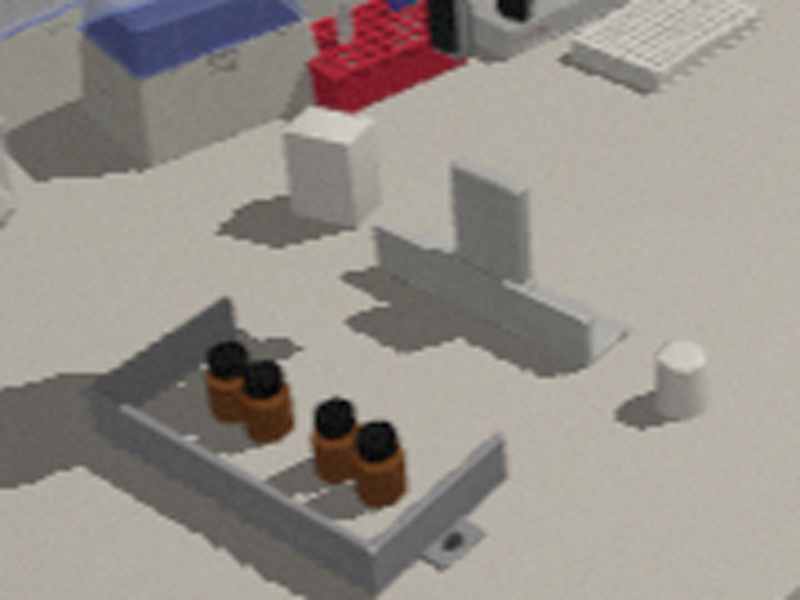

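The straightedge stands on its foot in front of the mouth, at about (490, 270). The vials are upright in the pen, and the carton and cup are in place.

```bash
python3 -c "
from rig import manip
print(manip.sign_off())"
```

```text
the job is handed in; nothing more can be done
None
```

The job is handed in at about 14.4 s on the robot's clock; the last picture shows all four vials upright inside the pen, the straightedge released on its foot about 100 mm before the mouth, and the carton and cup unmoved (the sign-off gave no verdict).

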